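# Check the line of two guide bushings with a gauge rod

### The job

Take the longest of the three steel rods out of the rack and thread it straight down through the upper bushing of the bracket and then through the lower one. Finish while still holding it in the gripper: the rod spans both bushings, its lower end shows at least a centimetre below the lower bushing and hangs clear above the base plate, and it is not pressed hard against the bushings. Leave the two shorter rods standing in the rack.

Things in the scene. Friction and masses are not known exactly. Their poses are not given: they have to be found in the camera images.
- gauge_rod: Longest of the three plain round steel rods in the rack (any hole): 12 mm diameter, 200 mm long, 0.08 to 0.17 kg. Origin: centre of its lower end face; z along the rod to its top. Its bottom 30 mm stand in the rack, lower end 10 mm and top 210 mm above the bench. Grip it over 135 mm above its lower end, so that the fingers stay above the upper bushing.
- rod_130: Shorter steel rod, 12 mm diameter, 130 mm long, standing in the rack; origin at the centre of its lower end face, z up along it. Not to be disturbed.
- rod_100: Shortest steel rod, 12 mm diameter, 100 mm long, standing in the rack; origin at the centre of its lower end face, z up along it. Not to be disturbed.
- rod_rack: Fixed aluminium block 120 x 40 x 40 mm (x, y, z), left or right of the bracket; origin at the centre of its underside, x along its long side. Three blind holes, 30 mm deep, 14 mm wide, at x = -40, 0 and +40 mm, y = 0: the rods stand 40 mm apart; pinch one with the fingers closing along the rack's y.
- bracket: Fixed bracket: base plate 110 x 80 x 8 mm (x, y, z), column 20 x 44 mm at x = +37 mm up to z = 135 mm, two arms towards -x that end in round bushings on one upright axis at x = -20 mm, y = 0. Origin: centre of the underside, z up. Bushings: 20 mm tall, 26 mm outside, bore 16 mm; the top 6 mm flare out to a mouth 28 mm wide (38 mm outside).
- upper_mouth (a point): Centre of the open mouth of the upper bushing, on the bushings' axis, 140 mm above the bench.
- upper_out (a point): Centre of the underside of the upper bushing, on the axis, 120 mm above the bench.
- lower_mouth (a point): Centre of the open mouth of the lower bushing, on the axis, 80 mm above the bench.
- lower_out (a point): Centre of the underside of the lower bushing, on the axis, 60 mm above the bench; the base plate's top lies 52 mm below it, 8 mm above the bench.
- gauge_rod_top (a point): Centre of the top end face of the longest rod, 200 mm from its origin along its z.

How it is judged:
By the outcome, as a careful person would: the job done as asked, in the order asked, and still so for the second after the job is handed in, while the arm keeps its last pose, push and grip.
It also fails if it takes over 43 s, if anything falls off the work surface, if the arm or the gripper's body presses on something with over 40 N, if the wrist force passes 120 N, or if a joint passes its speed limit or range.

### The arm

A 7-joint arm with a two-finger parallel gripper is mounted at the origin on the work surface; the furniture and walls round the work are solid. World frame = base frame: x ahead of the robot, y to its left, z up, the work surface at z = 0. Lengths are in m, angles in rad, forces in N, time in s.
With the tool pointing down it reaches from about 0.425 to 0.925 m from the base axis. Payload 6.8 kg.
Tool frame: the origin (TCP) lies between the finger pads; the fingertips stand 11 mm ahead of it and the grasp point (between the pads) lies 8 mm behind it; z points along the fingers, y is the line along which they close (so a half turn about z gives the same grasp; the last joint's range is limited). The gripper opens to 85 mm and grips with 20 to 120 N. Pads are 22 mm wide; open, the fingers measure 114 mm over their backs; the gripper's body (76 mm by 85 mm) begins 54 mm behind the grasp point. The pads swing forward as they close: fully open they stand 13 mm farther back than shut.
Start: joints at [-1.437, 0.477, 0.022, 1.555, -0.011, 1.109, -0.083], TCP at [0.162, 0.655, 0.242] pointing down, gripper open.
Joint ranges: [-2.96, 2.96], [-0.34, 2.1], [-1.41, 1.46], [0.24, 2.44], [-1.37, 4.51], [0.17, 1.92], [-2.96, 2.96]. Speed limits (rad/s): [2.39, 2.39, 3.14, 3.14, 3.14, 3.14, 3.14].

### API

Orientations are given as a rotation vector (axis times angle).
In Python, from bench import r gives the robot as it stands.
- The arm moves only by the tool send_rows, never from a script. Its argument "deltas" is a list of rows, each an object of numbers: "dx", "dy", "dz": the shift along the world's x, y, z in mm; "rx", "ry", "rz": the turn, a rotation vector about the world's x, y, z in degrees. A call has 1 to 5 rows; each row is the pose to reach, as a shift and turn from the pose commanded when the call began; what a row does not reach only later rows make up. A row lasts 1/12 s, in which the tool goes at most 41.7 mm and 7.16 degrees, less where a joint would pass 70% of its speed; a pose out of reach is approached as far as the arm can. A call with a gripper value outside its range is refused whole. "jaw" is the finger opening in mm, from 0 to 85.4, set as the call begins (left out, the last holds). The fingers move at their own pace and stop on an object; "newtons" is the grip in N (left out, the last holds). Time passes only in rows, so rows that repeat a pose let the fingers close. It gives the time, the measured TCP pose, the force, the opening and the grip force at its end, in the units of the state.
- r.get_obs(): the state, without advancing time (a new reading comes with each control period).
- r.grab_frame(name): name is "scene" or "top"; returns a dict with "frame" (400x640x3 uint8, blue, green, red), "z_map" (400x640 float32, m along the optical axis (not along the pixel's ray), 0 where there is no reading), "vertical_fov" (degrees; the focal length in pixels is half the picture's height over the tangent of half this angle, whatever the lens; pixels are square), "cx", "cy" (the principal point, pixels), "distortion" ([k1, k2, p1, p2, k3] as OpenCV has them; the pictures are not rectified), "xyz" and "orientation" of the camera in the world. Camera axes: x right, y down, z forward; pixel columns grow to the right and rows downward; lengths in m; the calibration is good to about 2 mm. A picture is of the moment at which its call begins.
- r.hand_in(): hands the job in; it is judged then, once.
The state is a dict: "clock": time; "joints": joint angles; "qvel": joint speeds; "tau": joint torques, N m; "tcp_pos": TCP position; "orientation": TCP orientation; "contact_force": force on the tool from outside, world axes, zero at the start; "moment": the same for the moment, N m; "grip_width": finger opening in m; "gripper_force": force on a finger pad.
Only numpy, scipy, OpenCV 4.12 (cv2) and the standard library are available. Lean on these libraries where they do the work, as an engineer would, in place of code of your own. Each camera call takes 0.05 s, during which the arm holds its last target. There are 200 camera calls.

## Working session

There is one attempt and no reset: what is moved stays moved. The work goes in short steps, Python scripts to look and compute and a tool call to move; the robot and the scene stay as the last step left them, time stands still between calls to the robot, and variables do not carry over. Pictures are saved under pics/ and viewed, at most 10 in all, crops included, and the job is handed in when it is done.

Besides the shell and the picture viewer there is one more tool, called as name([rows], argument=value, ...), one row to a line, values as JSON. send_rows: Moves the arm, as the interface text tells. Its arguments: {"type":"object","properties":{"deltas":{"type":"array","items":{"type":"object","properties":{"dx":{"type":"number"},"dy":{"type":"number"},"dz":{"type":"number"},"rx":{"type":"number"},"ry":{"type":"number"},"rz":{"type":"number"}}}},"jaw":{"type":"number"},"newtons":{"type":"number"}},"required":["deltas"]}

```bash
mkdir -p pics; cat > h.py <<'E'
import numpy as np, cv2
from scipy.spatial.transform import Rotation as R
from bench import r
def grab(n):
    f=r.grab_frame(n); F=200/np.tan(np.radians(f["vertical_fov"])/2)
    f["K"]=np.array([[F,0,f["cx"]],[0,F,f["cy"]],[0,0,1.]]); f["D"]=np.array(f["distortion"],float)
    f["c"]=np.array(f["xyz"]); f["R"]=R.from_rotvec(f["orientation"]).as_matrix(); return f
def rays(f,uv):
    p=cv2.undistortPoints(np.array(uv,float).reshape(-1,1,2),f["K"],f["D"]).reshape(-1,2)
    return np.c_[p,np.ones(len(p))]@f["R"].T
def plane(f,uv,z):
    d=rays(f,uv); return f["c"]+d*((z-f["c"][2])/d[:,2])[:,None]
def cloud(f):
    v,u=np.mgrid[0:400,0:640]; d=rays(f,np.c_[u.ravel(),v.ravel()])
    return (f["c"]+d*f["z_map"].reshape(-1,1)).reshape(400,640,3)
def proj(f,P):
    P=np.array(P,float).reshape(-1,3); rv=cv2.Rodrigues(f["R"].T)[0]
    return cv2.projectPoints(P,rv,-f["R"].T@f["c"],f["K"],f["D"])[0].reshape(-1,2)
def tri(f1,u1,f2,u2):
    a=rays(f1,[u1])[0];b=rays(f2,[u2])[0]
    s=np.linalg.lstsq(np.c_[a,-b],f2["c"]-f1["c"],rcond=None)[0]
    p,q=f1["c"]+s[0]*a,f2["c"]+s[1]*b; return (p+q)/2,np.linalg.norm(p-q)
E
python3 - <<'E'
from h import *
for n in("scene","top"):
    f=grab(n); cv2.imwrite(f"pics/{n}0.png",f["frame"]); print(n,f["c"],f["R"].round(3).tolist(),f["K"][0,0],f["distortion"])
o=r.get_obs(); print(o["clock"],o["tcp_pos"],o["orientation"],o["grip_width"],o["contact_force"])
E
```

```text
scene [-0.01631242  0.57426602  0.54186081] [[-0.718, -0.298, 0.629], [-0.696, 0.321, -0.642], [-0.01, -0.899, -0.438]] 486.25124962734185 [-0.09859639  0.          0.          0.          0.        ]
top [0.30871669 0.02795644 1.01438206] [[0.01, -0.972, 0.235], [-1.0, -0.01, 0.004], [-0.002, -0.235, -0.972]] 469.12723391014833 [-0.04299689  0.          0.          0.          0.        ]
0.1 [0.16149128 0.65487188 0.24142575] [-3.78837416e-01 -3.11854836e+00  2.53693422e-03] 0.0854260600691637 [ 0.50199208 -0.06045876 -0.43818066]
```

View pics/scene0.png

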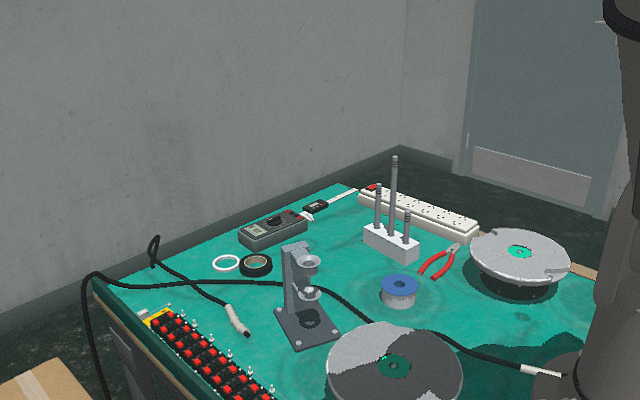

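View pics/top0.png

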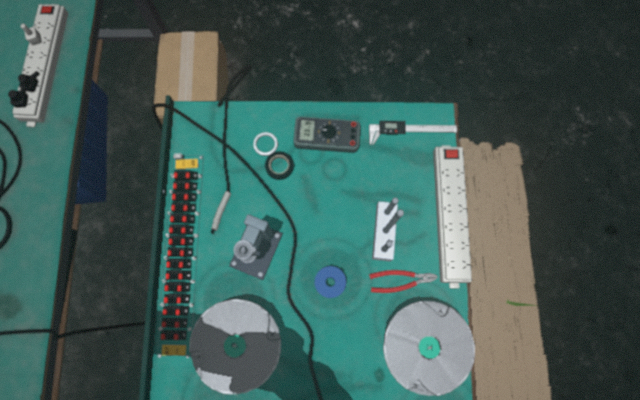

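The scene view shows the long rod in the middle rack hole, with its top at about (394,158) and the shorter rods at (377,185) and (406,212). The bracket's mouths are at about (304,260) and (309,293). In the top view the rack is at (385,230) and the bracket at (255,245).

```bash
python3 - <<'E'
from h import *
s=grab("scene");t=grab("top")
def crop(f,x,y,w,h,k): return cv2.resize(f["frame"][y:y+h,x:x+w],None,fx=k,fy=k,interpolation=cv2.INTER_CUBIC)
a=crop(s,354,145,80,120,5);b=crop(s,265,235,80,120,5)
cv2.imwrite("pics/c1.png",np.hstack([a,b]))
a=crop(t,355,190,64,80,6);b=crop(t,225,205,64,80,6)
cv2.imwrite("pics/c2.png",np.hstack([a,b]))
for f,n,box in((s,"s",(354,145,80,120)),(t,"t",(355,190,64,80))):
    P=cloud(f);x,y,w,h=box;Q=P[y:y+h,x:x+w].reshape(-1,3);
    m=(Q[:,2]>.06)&(Q[:,2]<.23); 
    for lo,hi in((.17,.23),(.115,.135),(.08,.105),(.035,.045)):
        q=Q[(Q[:,2]>lo)&(Q[:,2]<hi)]; print(n,lo,len(q),q.mean(0).round(4),q.max(0).round(4),q.min(0).round(4))
for f,n,box in((s,"s",(265,235,80,120)),(t,"t",(225,205,64,80))):
    P=cloud(f);x,y,w,h=box;Q=P[y:y+h,x:x+w].reshape(-1,3)
    for lo,hi in((.13,.145),(.07,.085),(.004,.012)):
        q=Q[(Q[:,2]>lo)&(Q[:,2]<hi)]; print(n,lo,len(q),q.mean(0).round(4),q.max(0).round(4),q.min(0).round(4))
E
```

```text
s 0.17 133 [ 0.484  -0.1225  0.192 ] [ 0.4912 -0.1176  0.2113] [ 0.4783 -0.1301  0.1703]
s 0.115 112 [ 0.5025 -0.1243  0.1249] [ 0.5301 -0.1177  0.1347] [ 0.4791 -0.1333  0.1152]
s 0.08 194 [ 0.485  -0.122   0.0923] [ 0.531  -0.1139  0.1049] [ 0.4409 -0.1311  0.0802]
s 0.035 1349 [ 0.5247 -0.2018  0.039 ] [ 0.6751 -0.0969  0.045 ] [ 0.4248 -0.3024  0.035 ]
t 0.17 72 [ 0.4837 -0.1221  0.1984] [ 0.4897 -0.1173  0.2121] [ 0.4794 -0.1296  0.1703]
t 0.115 34 [ 0.504  -0.1233  0.1249] [ 0.5274 -0.1176  0.1348] [ 0.4796 -0.1314  0.1157]
t 0.08 59 [ 0.4849 -0.1211  0.0924] [ 0.5255 -0.1135  0.1048] [ 0.4399 -0.1323  0.08  ]
t 0.035 820 [ 0.4812 -0.1208  0.0389] [ 0.5468 -0.0985  0.0446] [ 0.4235 -0.148   0.0351]
s 0.13 625 [0.453  0.1503 0.1353] [0.4972 0.1764 0.1416] [0.4108 0.1187 0.13  ]
s 0.07 577 [0.4503 0.153  0.0762] [0.4957 0.1771 0.085 ] [0.4101 0.122  0.07  ]
s 0.004 2353 [0.4557 0.145  0.008 ] [0.6808 0.2405 0.012 ] [ 0.376  -0.0383  0.004 ]
t 0.13 668 [0.4546 0.15   0.1347] [0.4959 0.1788 0.1417] [0.4106 0.117  0.1302]
t 0.07 203 [0.4368 0.1509 0.0762] [0.4801 0.1762 0.0844] [0.4095 0.1167 0.0702]
t 0.004 1132 [0.437  0.1438 0.007 ] [0.544  0.2187 0.012 ] [0.3711 0.0809 0.004 ]
```

View pics/c1.png

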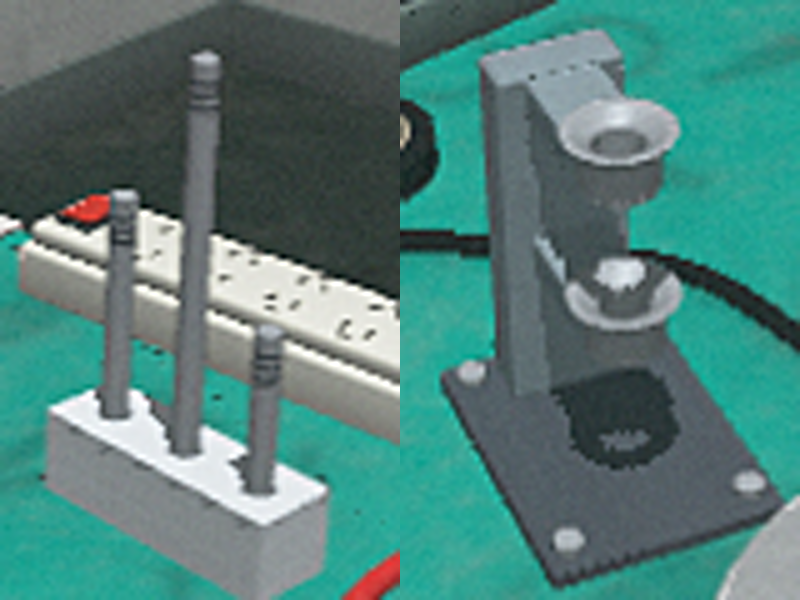

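View pics/c2.png

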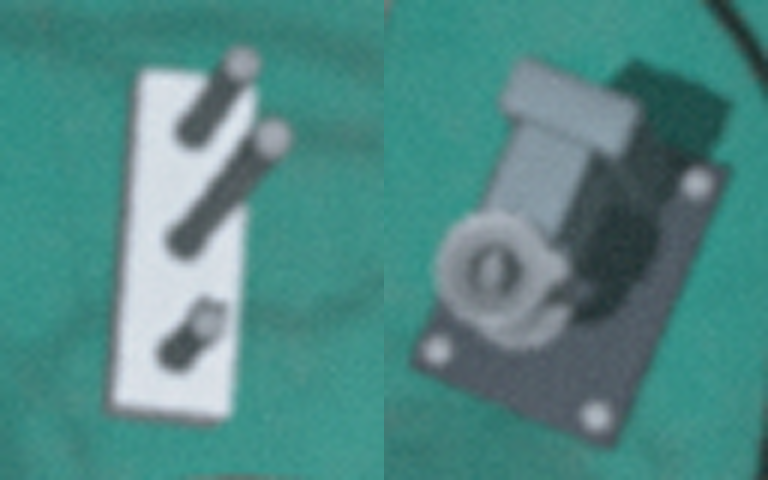

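The crops give these centres in full-picture pixels. Long rod top: scene (395.2,156), top (400,213). Upper mouth: scene (309,261), top (243,249). Lower mouth: scene about (309,292).

```bash
cat > meas.py <<'E'
from h import *
s=grab("scene");t=grab("top")
C=lambda x,y,x0,y0,k:((x+.5)/k-.5+x0,(y+.5)/k-.5+y0)
S=dict(top=C(206,59,354,145,5),t130=C(124,195,354,145,5),t100=C(268,331,354,145,5),mouth=C(619,132,265-80,235,5),low=C(624,292,265-80,235,5))
T=dict(top=C(274,137,355,190,6),t130=C(242,64,355,190,6),t100=C(209,321,355,190,6),mouth=C(490,268,225-64,205,6),low=C(522,296,225-64,205,6))
for k in S:
    p,e=tri(s,S[k],t,T[k]); print(k,p.round(4),round(e,4))
# rim fit from clouds
from scipy.optimize import least_squares
for n,f,x,y in(("s",s,265,235),("t",t,225,205)):
    P=cloud(f)[y:y+120,x:x+80].reshape(-1,3)
    for z in (.140,.080):
        q=P[abs(P[:,2]-z)<.002]; q=q[np.hypot(*(q[:,:2]-[.428,.145]).T)<.03]
        g=least_squares(lambda c:np.hypot(*(q[:,:2]-c).T)-.0165,[.428,.145],loss="soft_l1",f_scale=.002); print(n,z,len(q),g.x.round(4))
    q=cloud(f); q=q[(abs(q[...,2]-.04)<.003)]; q=q[(abs(q[:,0]-.484)<.08)&(abs(q[:,1]+.122)<.03)]
    print("rack",cv2.minAreaRect((q[:,:2]*1000).astype(np.float32)))
M=R.from_rotvec(r.get_obs()["orientation"]).as_matrix(); print("tool y angle",np.degrees(np.arctan2(M[1,1],M[0,1])),"z",M[:,2].round(4))
E
python3 meas.py
```

```text
top [ 0.4855 -0.124   0.2095] 0.0006
t130 [ 0.5245 -0.1277  0.1401] 0.0005
t100 [ 0.4462 -0.1196  0.11  ] 0.0009
mouth [0.4267 0.161  0.1408] 0.0001
low [0.4265 0.1598 0.0811] 0.0022
s 0.14 125 [0.4278 0.1597]
s 0.08 112 [0.4278 0.1596]
rack ((486.05419921875, -125.10430908203125), (42.95399856567383, 121.77080535888672), 83.07890319824219)
t 0.14 87 [0.4277 0.1599]
t 0.08 51 [0.4271 0.1607]
rack ((485.7255554199219, -123.18209838867188), (40.46718978881836, 120.9554443359375), 84.49836730957031)
tool y angle 76.14528325144035 z [-1.e-04 -6.e-04 -1.e+00]
```

send_rows([
  {"dx":130,"dy":-150,"dz":35,"rz":4},
  {"dx":130,"dy":-150,"dz":35,"rz":4},
  {"dx":130,"dy":-150,"dz":35,"rz":4},
  {"dx":130,"dy":-150,"dz":35,"rz":4},
  {"dx":130,"dy":-150,"dz":35,"rz":4},
], jaw=60, newtons=60)

```text
$.deltas[0]: bad value
```

send_rows([
  {"dx":120,"dy":-170,"dz":0,"rz":4},
  {"dx":120,"dy":-170,"dz":0,"rz":4},
  {"dx":120,"dy":-170,"dz":0,"rz":4},
  {"dx":120,"dy":-170,"dz":0,"rz":4},
  {"dx":120,"dy":-170,"dz":0,"rz":4},
])

```text
$.deltas[0]: bad value
```

send_rows([
  {"dx":25,"dy":-30,"dz":7,"rx":0,"ry":0,"rz":1},
  {"dx":50,"dy":-60,"dz":14,"rx":0,"ry":0,"rz":2},
  {"dx":75,"dy":-90,"dz":21,"rx":0,"ry":0,"rz":3},
  {"dx":100,"dy":-120,"dz":28,"rx":0,"ry":0,"rz":4},
  {"dx":125,"dy":-150,"dz":35,"rx":0,"ry":0,"rz":5},
], jaw=60, newtons=60)

```text
clock: 0.72
tcp_pos: [0.2876, 0.5037, 0.2776]
orientation: [0.241, 3.132, -0.0]
contact_force: [1.1, 0.4, -0.0]
grip_width: 0.0599
gripper_force: 0.0
```

send_rows([
  {"dx":25,"dy":-32,"dz":0,"rx":0,"ry":0,"rz":1},
  {"dx":50,"dy":-64,"dz":0,"rx":0,"ry":0,"rz":2},
  {"dx":75,"dy":-96,"dz":0,"rx":0,"ry":0,"rz":3},
  {"dx":100,"dy":-128,"dz":0,"rx":0,"ry":0,"rz":3},
  {"dx":125,"dy":-160,"dz":0,"rx":0,"ry":0,"rz":3},
])

```text
clock: 1.13
tcp_pos: [0.4125, 0.3436, 0.2776]
orientation: [0.16, 3.137, 0.001]
contact_force: [0.3, -0.9, 1.0]
grip_width: 0.0601
gripper_force: 0.0
```

send_rows([
  {"dx":15,"dy":-38,"dz":0,"rx":0,"ry":0,"rz":0},
  {"dx":30,"dy":-76,"dz":0,"rx":0,"ry":0,"rz":0},
  {"dx":42,"dy":-115,"dz":0,"rx":0,"ry":0,"rz":0},
  {"dx":52,"dy":-155,"dz":0,"rx":0,"ry":0,"rz":0},
  {"dx":62,"dy":-195,"dz":0,"rx":0,"ry":0,"rz":0},
])

```text
clock: 1.55
tcp_pos: [0.4739, 0.1484, 0.2775]
orientation: [0.16, 3.137, 0.001]
contact_force: [1.5, 1.1, 0.1]
grip_width: 0.0599
gripper_force: 0.0
```

send_rows([
  {"dx":2,"dy":-40,"dz":0,"rx":0,"ry":0,"rz":0},
  {"dx":4,"dy":-80,"dz":0,"rx":0,"ry":0,"rz":0},
  {"dx":6,"dy":-120,"dz":0,"rx":0,"ry":0,"rz":0},
  {"dx":8,"dy":-160,"dz":0,"rx":0,"ry":0,"rz":0},
  {"dx":10,"dy":-200,"dz":0,"rx":0,"ry":0,"rz":0},
])

```text
clock: 1.97
tcp_pos: [0.4833, -0.0516, 0.2776]
orientation: [0.16, 3.137, 0.001]
contact_force: [1.2, -0.2, 0.2]
grip_width: 0.0601
gripper_force: 0.0
```

send_rows([
  {"dx":1,"dy":-36,"dz":0,"rx":0,"ry":0,"rz":0},
  {"dx":2,"dy":-72,"dz":0,"rx":0,"ry":0,"rz":0},
  {"dx":2,"dy":-72,"dz":-10,"rx":0,"ry":0,"rz":0},
  {"dx":2,"dy":-72,"dz":-30,"rx":0,"ry":0,"rz":0},
  {"dx":2,"dy":-72,"dz":-45,"rx":0,"ry":0,"rz":0},
])

```text
clock: 2.38
tcp_pos: [0.4855, -0.1223, 0.2317]
orientation: [0.163, 3.137, 0.0]
contact_force: [-0.5, 1.7, -0.2]
grip_width: 0.0601
gripper_force: 0.0
```

```bash
python3 - <<'E'
from h import *
s=grab("scene");t=grab("top")
c=lambda f,x,y,w,h,k: cv2.resize(f["frame"][y:y+h,x:x+w],None,fx=k,fy=k,interpolation=cv2.INTER_CUBIC)
cv2.imwrite("pics/g1.png",np.hstack([c(s,340,110,100,140,4),c(t,350,170,100,140,4)]))
E
```

```text
(no output)
```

View pics/g1.png

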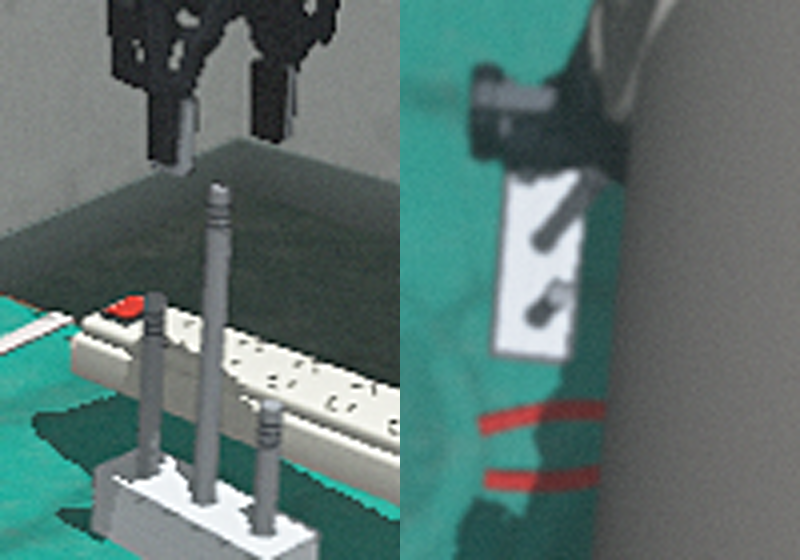

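The scene crop shows the fingers, with tips at about (170,165) and (270,135), straddling the rod top at (218,190). I'll descend and close.

send_rows([
  {"dx":0,"dy":-1,"dz":-20,"rx":0,"ry":0,"rz":0},
  {"dx":0,"dy":-1,"dz":-40,"rx":0,"ry":0,"rz":0},
  {"dx":0,"dy":-1,"dz":-60,"rx":0,"ry":0,"rz":0},
  {"dx":0,"dy":-1,"dz":-70,"rx":0,"ry":0,"rz":0},
  {"dx":0,"dy":-1,"dz":-70,"rx":0,"ry":0,"rz":0},
])

```text
clock: 2.9
tcp_pos: [0.4847, -0.1221, 0.1611]
orientation: [-0.159, -3.134, 0.0]
contact_force: [0.1, -0.3, 0.6]
grip_width: 0.0601
gripper_force: 0.0
```

send_rows([
  {"dx":0,"dy":0,"dz":0,"rx":0,"ry":0,"rz":0},
  {"dx":0,"dy":0,"dz":0,"rx":0,"ry":0,"rz":0},
  {"dx":0,"dy":0,"dz":0,"rx":0,"ry":0,"rz":0},
  {"dx":0,"dy":0,"dz":0,"rx":0,"ry":0,"rz":0},
  {"dx":0,"dy":0,"dz":0,"rx":0,"ry":0,"rz":0},
], jaw=0, newtons=60)

```text
clock: 3.32
tcp_pos: [0.4865, -0.1231, 0.1634]
orientation: [0.16, 3.135, -0.001]
contact_force: [-0.1, -1.1, 4.9]
grip_width: 0.0098
gripper_force: 58.5
```

send_rows([
  {"dx":0,"dy":0,"dz":0,"rx":0,"ry":0,"rz":0},
  {"dx":0,"dy":0,"dz":0,"rx":0,"ry":0,"rz":0},
  {"dx":0,"dy":0,"dz":0,"rx":0,"ry":0,"rz":0},
])

```text
clock: 3.57
tcp_pos: [0.4866, -0.1232, 0.1634]
orientation: [0.161, 3.135, -0.0]
contact_force: [0.2, -1.5, 6.2]
grip_width: 0.0095
gripper_force: 58.6
```

send_rows([
  {"dx":0,"dy":0,"dz":8,"rx":0,"ry":0,"rz":0},
  {"dx":0,"dy":0,"dz":16,"rx":0,"ry":0,"rz":0},
  {"dx":0,"dy":0,"dz":26,"rx":0,"ry":0,"rz":0},
  {"dx":0,"dy":0,"dz":38,"rx":0,"ry":0,"rz":0},
  {"dx":0,"dy":0,"dz":50,"rx":0,"ry":0,"rz":0},
])

```text
clock: 3.98
tcp_pos: [0.4853, -0.1224, 0.2134]
orientation: [-0.16, -3.137, -0.001]
contact_force: [-0.1, 0.5, -0.4]
grip_width: 0.0096
gripper_force: 58.5
```

send_rows([
  {"dx":0,"dy":0,"dz":25,"rx":0,"ry":0,"rz":0},
  {"dx":0,"dy":0,"dz":50,"rx":0,"ry":0,"rz":0},
  {"dx":0,"dy":0,"dz":75,"rx":0,"ry":0,"rz":0},
  {"dx":0,"dy":0,"dz":95,"rx":0,"ry":0,"rz":0},
  {"dx":0,"dy":0,"dz":105,"rx":0,"ry":0,"rz":0},
])

```text
clock: 4.4
tcp_pos: [0.4863, -0.1228, 0.3206]
orientation: [0.161, 3.134, 0.001]
contact_force: [1.1, 0.0, -1.6]
grip_width: 0.0093
gripper_force: 58.6
```

send_rows([
  {"dx":-6,"dy":28,"dz":2,"rx":0,"ry":0,"rz":0},
  {"dx":-12,"dy":56,"dz":4,"rx":0,"ry":0,"rz":0},
  {"dx":-18,"dy":84,"dz":6,"rx":0,"ry":0,"rz":0},
  {"dx":-24,"dy":112,"dz":8,"rx":0,"ry":0,"rz":0},
  {"dx":-29,"dy":135,"dz":10,"rx":0,"ry":0,"rz":0},
])

```text
clock: 4.82
tcp_pos: [0.4554, 0.0144, 0.3273]
orientation: [-0.158, -3.137, -0.001]
contact_force: [-0.2, -0.7, -0.9]
grip_width: 0.01
gripper_force: 58.6
```

send_rows([
  {"dx":-6,"dy":28,"dz":2,"rx":0,"ry":0,"rz":0},
  {"dx":-12,"dy":56,"dz":4,"rx":0,"ry":0,"rz":0},
  {"dx":-18,"dy":84,"dz":5,"rx":0,"ry":0,"rz":0},
  {"dx":-24,"dy":112,"dz":5,"rx":0,"ry":0,"rz":0},
  {"dx":-29,"dy":135,"dz":5,"rx":0,"ry":0,"rz":0},
])

```text
clock: 5.23
tcp_pos: [0.4264, 0.1493, 0.3322]
orientation: [-0.158, -3.137, -0.0]
contact_force: [-0.2, 1.3, -2.2]
grip_width: 0.0095
gripper_force: 58.6
```

```bash
python3 - <<'E'
from h import *
s=grab("scene");t=grab("top");o=r.get_obs();print(o["tcp_pos"],o["orientation"],o["contact_force"],o["grip_width"])
c=lambda f,x,y,w,h,k: cv2.resize(f["frame"][y:y+h,x:x+w],None,fx=k,fy=k,interpolation=cv2.INTER_CUBIC)
cv2.imwrite("pics/g2.png",np.hstack([c(s,255,170,100,140,4),c(t,195,160,100,140,4)]))
E
```

```text
[0.42596347 0.15144273 0.33206103] [-1.49586033e-01 -3.13676565e+00 -9.61596799e-04] [-0.71947929  0.09870461 -1.84797201] 0.009518244799154302
```

View pics/g2.png

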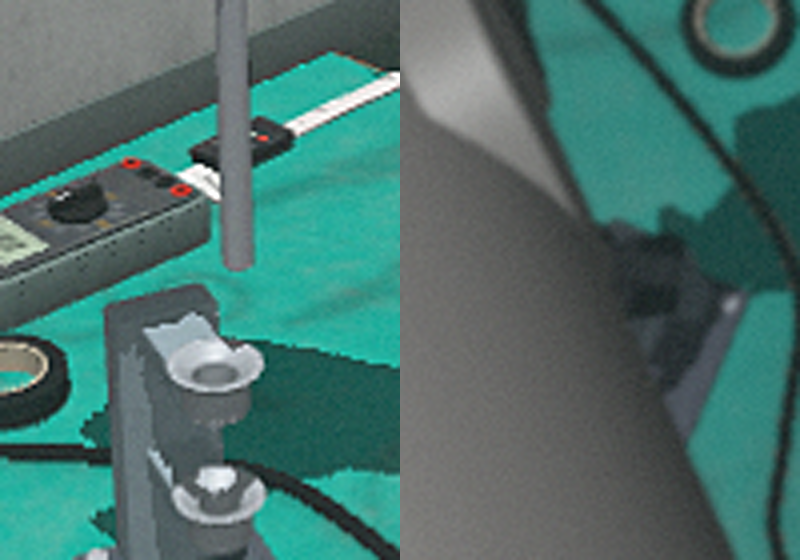

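The scene crop shows the rod hanging above the bracket: lower end at (238,265), mouth at (216,372), so it still needs to move toward +y. The top view is blocked by the arm. I'll fit the rod's axis from the scene camera's depth, and refit the mouth with the same camera.

```bash
cat > fit.py <<'E'
from h import *
from scipy.optimize import least_squares
import sys
def rodfit(f,x0,y0,lo,hi):
    P=cloud(f).reshape(-1,3); q=P[(P[:,2]>lo)&(P[:,2]<hi)&(np.hypot(P[:,0]-x0,P[:,1]-y0)<.022)]
    def res(p): # axis at z=lo: p0,p1, slopes p2,p3
        d=np.array([p[2],p[3],1]);d/=np.linalg.norm(d)
        return np.linalg.norm(np.cross(q-[p[0],p[1],lo],d),axis=1)-.006
    g=least_squares(res,[x0,y0-.0,0,0],loss="soft_l1",f_scale=.001)
    return g.x,len(q),np.sqrt(np.mean(g.fun**2)),q[:,2].min()
if __name__=="__main__":
    s=grab("scene");o=r.get_obs();x,y,z=o["tcp_pos"];print(o["tcp_pos"].round(4) if hasattr(o["tcp_pos"],"round") else o["tcp_pos"])
    e=z-.152; p,n,rm,zm=rodfit(s,x,y,max(e,float(sys.argv[1])),z-.02)
    print("xy",p[:2].round(4),"slopes",p[2:].round(4),n,rm.round(4),"zmin",zm)
    # lower end along image
    P=cloud(s)[170:].reshape(-1,3);q=P[(np.hypot(P[:,0]-p[0],P[:,1]-p[1])<.012)&(P[:,2]>.142)];print("end z",np.sort(q[:,2])[:8].round(4))
    from itertools import product
    for zz in(.14,.08):
        P=cloud(s).reshape(-1,3);q=P[abs(P[:,2]-zz)<.0025];q=q[np.hypot(*(q[:,:2]-[.4278,.1597]).T)<.021]
        c,rad=cv2.minEnclosingCircle((q[:,:2]*1000).astype(np.float32));print(zz,c,rad)
E
python3 fit.py 0.17
```

```text
[0.4266 0.149  0.332 ]
xy [0.4261 0.1501] slopes [0.0056 0.0001] 718 0.0009 zmin 0.18013881417896282
end z [0.1788 0.1788 0.1793 0.1795 0.1796 0.1796 0.1798 0.1799]
0.14 (428.5540771484375, 159.40078735351562) 18.476367950439453
0.08 (428.20233154296875, 158.8566131591797) 19.566619873046875
```

send_rows([
  {"dx":1,"dy":5,"dz":0,"rx":0,"ry":0,"rz":0},
  {"dx":2,"dy":9.5,"dz":-5,"rx":0,"ry":0,"rz":0},
  {"dx":2,"dy":9.5,"dz":-15,"rx":0,"ry":0,"rz":0},
  {"dx":2,"dy":9.5,"dz":-24,"rx":0,"ry":0,"rz":0},
  {"dx":2,"dy":9.5,"dz":-24,"rx":0,"ry":0,"rz":0},
])

```text
clock: 5.8
tcp_pos: [0.4284, 0.1556, 0.3057]
orientation: [-0.162, -3.134, 0.004]
contact_force: [0.0, 0.1, -1.7]
grip_width: 0.0093
gripper_force: 58.7
```

```bash
python3 fit.py 0.16;  python3 - <<'E'
from h import *
s=grab("scene")
cv2.imwrite("pics/g3.png",cv2.resize(s["frame"][200:320,265:345],None,fx=5,fy=5,interpolation=cv2.INTER_CUBIC))
E
```

```text
[0.4288 0.1559 0.3067]
xy [0.4283 0.1539] slopes [0.008  0.0026] 663 0.0009 zmin 0.16041574415366194
end z [0.1519 0.1521 0.153  0.1533 0.1541 0.1544 0.1545 0.1547]
0.14 (428.988037109375, 159.04551696777344) 19.607324600219727
0.08 (427.88427734375, 159.4256591796875) 18.61443328857422
```

View pics/g3.png

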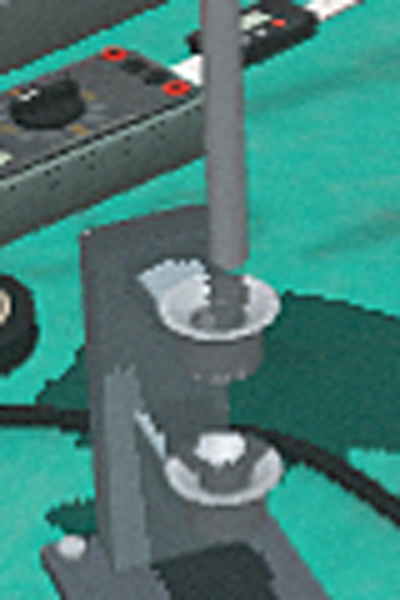

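The rod's lower end is at (230,262) in the crop and the mouth centre is at (219,307). The fit agrees: the rod is about 5.7 mm short in y.

send_rows([
  {"dx":0,"dy":3,"dz":0,"rx":0,"ry":0,"rz":0},
  {"dx":0,"dy":5.7,"dz":0,"rx":0,"ry":0,"rz":0},
  {"dx":0,"dy":5.7,"dz":0,"rx":0,"ry":0,"rz":0},
  {"dx":0,"dy":5.7,"dz":0,"rx":0,"ry":0,"rz":0},
])

```text
clock: 6.23
tcp_pos: [0.4298, 0.1629, 0.3086]
orientation: [0.16, 3.137, 0.001]
contact_force: [-0.1, -0.7, -2.4]
grip_width: 0.0091
gripper_force: 58.7
```

```bash
python3 fit.py 0.16;python3 fit.py 0.16
```

```text
[0.4297 0.1628 0.3085]
xy [0.4301 0.1617] slopes [ 0.0043 -0.0009] 672 0.0009 zmin 0.16005764951468882
end z [0.1549 0.1552 0.1552 0.1564 0.157  0.1572 0.1573 0.1574]
0.14 (427.89959716796875, 159.57846069335938) 19.328227996826172
0.08 (427.53631591796875, 158.93174743652344) 18.947011947631836
[0.4297 0.1626 0.3085]
xy [0.4301 0.1613] slopes [0.0026 0.0022] 669 0.0008 zmin 0.1602467463542901
end z [0.1544 0.1548 0.1563 0.1565 0.157  0.1575 0.1576 0.1576]
0.14 (428.89013671875, 159.0210723876953) 18.938217163085938
0.08 (427.625, 159.71986389160156) 18.94736099243164
```

send_rows([
  {"dx":-2,"dy":-1.9,"dz":0,"rx":0,"ry":0,"rz":0},
  {"dx":-2,"dy":-1.9,"dz":-4,"rx":0,"ry":0,"rz":0},
  {"dx":-2,"dy":-1.9,"dz":-9,"rx":0,"ry":0,"rz":0},
  {"dx":-2,"dy":-1.9,"dz":-14,"rx":0,"ry":0,"rz":0},
  {"dx":-2,"dy":-1.9,"dz":-14,"rx":0,"ry":0,"rz":0},
])

```text
clock: 6.75
tcp_pos: [0.4269, 0.1603, 0.2929]
orientation: [-0.16, -3.136, 0.002]
contact_force: [0.2, 0.6, -0.9]
grip_width: 0.01
gripper_force: 58.7
```

```bash
python3 fit.py 0.16;python3 fit.py 0.16
```

```text
[0.4271 0.1605 0.2935]
xy [0.427  0.1589] slopes [0.0055 0.0005] 591 0.0008 zmin 0.16006262638612911
end z [0.1426 0.1426 0.1432 0.1433 0.1437 0.1439 0.1439 0.1441]
0.14 (428.42803955078125, 160.19180297851562) 18.594533920288086
0.08 (428.6742248535156, 159.23440551757812) 18.548921585083008
[0.4274 0.1605 0.2939]
xy [0.4275 0.1588] slopes [0.0035 0.0023] 591 0.0008 zmin 0.1600552529509474
end z [0.1423 0.1423 0.1426 0.1428 0.1429 0.143  0.1433 0.1439]
0.14 (428.33447265625, 159.91000366210938) 18.64361000061035
0.08 (428.4857482910156, 159.27243041992188) 18.567657470703125
```

send_rows([
  {"dx":0.6,"dy":0.7,"dz":-4,"rx":0,"ry":0,"rz":0},
  {"dx":0.6,"dy":0.7,"dz":-8,"rx":0,"ry":0,"rz":0},
  {"dx":0.6,"dy":0.7,"dz":-12,"rx":0,"ry":0,"rz":0},
  {"dx":0.6,"dy":0.7,"dz":-16,"rx":0,"ry":0,"rz":0},
  {"dx":0.6,"dy":0.7,"dz":-16,"rx":0,"ry":0,"rz":0},
])

```text
clock: 7.27
tcp_pos: [0.4277, 0.1611, 0.2773]
orientation: [-0.16, -3.136, 0.002]
contact_force: [-0.1, -0.4, -1.7]
grip_width: 0.0093
gripper_force: 58.7
```

In the upper bore with no contact. I'll keep going.

send_rows([
  {"dx":0,"dy":0,"dz":-6,"rx":0,"ry":0,"rz":0},
  {"dx":0,"dy":0,"dz":-12,"rx":0,"ry":0,"rz":0},
  {"dx":0,"dy":0,"dz":-18,"rx":0,"ry":0,"rz":0},
  {"dx":0,"dy":0,"dz":-24,"rx":0,"ry":0,"rz":0},
  {"dx":0,"dy":0,"dz":-24,"rx":0,"ry":0,"rz":0},
])

```text
clock: 7.68
tcp_pos: [0.4274, 0.161, 0.2528]
orientation: [-0.16, -3.135, 0.002]
contact_force: [-0.4, -0.8, -2.3]
grip_width: 0.009
gripper_force: 58.7
```

```bash
python3 fit.py 0.16;python3 fit.py 0.16; python3 - <<'E'
from h import *
s=grab("scene")
cv2.imwrite("pics/g4.png",cv2.resize(s["frame"][200:320,265:345],None,fx=5,fy=5,interpolation=cv2.INTER_CUBIC))
E
```

```text
[0.4277 0.1611 0.2535]
xy [0.4278 0.1594] slopes [0.0016 0.0031] 365 0.0008 zmin 0.16044517120122243
end z [0.1422 0.1423 0.1424 0.1428 0.1432 0.1434 0.1435 0.1435]
0.14 (429.08251953125, 159.79232788085938) 18.759185791015625
0.08 (428.27349853515625, 159.41769409179688) 18.599594116210938
[0.4281 0.1613 0.254 ]
xy [0.4281 0.1595] slopes [0.0059 0.0058] 369 0.0008 zmin 0.16001160742116438
end z [0.1421 0.1421 0.1427 0.143  0.143  0.1431 0.1433 0.1435]
0.14 (427.5474853515625, 158.86196899414062) 18.995697021484375
0.08 (428.7167663574219, 158.99571228027344) 18.611984252929688
```

View pics/g4.png

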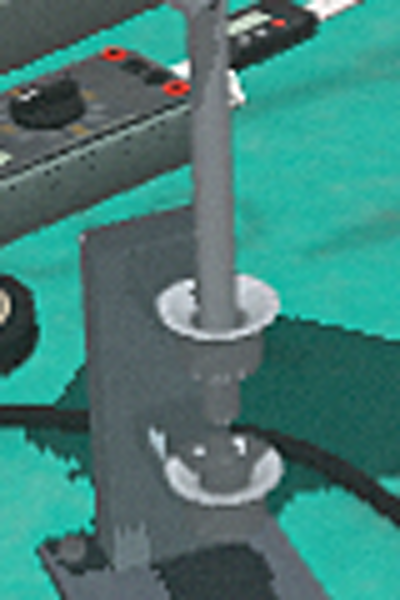

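The rod enters the mouth centrally at (217,310), and its end shows at (224,415) above the lower mouth at (223,465). I'll continue down in checked steps.

send_rows([
  {"dx":0,"dy":0,"dz":-6,"rx":0,"ry":0,"rz":0},
  {"dx":0,"dy":0,"dz":-12,"rx":0,"ry":0,"rz":0},
  {"dx":0,"dy":0,"dz":-18,"rx":0,"ry":0,"rz":0},
  {"dx":0,"dy":0,"dz":-23,"rx":0,"ry":0,"rz":0},
  {"dx":0,"dy":0,"dz":-28,"rx":0,"ry":0,"rz":0},
])

```text
clock: 8.25
tcp_pos: [0.428, 0.1613, 0.2255]
orientation: [-0.16, -3.137, 0.0]
contact_force: [-0.1, -0.3, -0.9]
grip_width: 0.0097
gripper_force: 58.7
```

send_rows([
  {"dx":0,"dy":0,"dz":-5,"rx":0,"ry":0,"rz":0},
  {"dx":0,"dy":0,"dz":-10,"rx":0,"ry":0,"rz":0},
  {"dx":0,"dy":0,"dz":-15,"rx":0,"ry":0,"rz":0},
  {"dx":0,"dy":0,"dz":-20,"rx":0,"ry":0,"rz":0},
  {"dx":0,"dy":0,"dz":-20,"rx":0,"ry":0,"rz":0},
])

```text
clock: 8.67
tcp_pos: [0.4277, 0.1611, 0.2053]
orientation: [-0.16, -3.136, 0.001]
contact_force: [-0.8, -0.2, -2.0]
grip_width: 0.0093
gripper_force: 58.7
```

send_rows([
  {"dx":0,"dy":0,"dz":-5,"rx":0,"ry":0,"rz":0},
  {"dx":0,"dy":0,"dz":-10,"rx":0,"ry":0,"rz":0},
  {"dx":0,"dy":0,"dz":-15,"rx":0,"ry":0,"rz":0},
  {"dx":0,"dy":0,"dz":-17,"rx":0,"ry":0,"rz":0},
  {"dx":0,"dy":0,"dz":-17,"rx":0,"ry":0,"rz":0},
])

```text
clock: 9.08
tcp_pos: [0.4278, 0.1612, 0.1887]
orientation: [-0.16, -3.137, 0.001]
contact_force: [-0.3, 1.0, -2.2]
grip_width: 0.0092
gripper_force: 58.7
```

send_rows([
  {"dx":0,"dy":0,"dz":0,"rx":0,"ry":0,"rz":0},
  {"dx":0,"dy":0,"dz":0,"rx":0,"ry":0,"rz":0},
  {"dx":0,"dy":0,"dz":0,"rx":0,"ry":0,"rz":0},
])

```text
clock: 9.33
tcp_pos: [0.4284, 0.1615, 0.1895]
orientation: [0.16, 3.137, 0.0]
contact_force: [-0.6, -0.7, -2.0]
grip_width: 0.0096
gripper_force: 58.7
```

```bash
python3 - <<'E'
from h import *
s=grab("scene");o=r.get_obs();print(o["tcp_pos"],o["contact_force"],o["moment"])
print(proj(s,[.428,.16,.037]))
c=lambda f,x,y,w,h,k: cv2.resize(f["frame"][y:y+h,x:x+w],None,fx=k,fy=k,interpolation=cv2.INTER_CUBIC)
cv2.imwrite("pics/g5.png",np.hstack([c(s,265,220,80,120,5),c(s,350,140,80,120,5)]))
E
```

```text
[0.42839115 0.16143642 0.18952373] [ 0.49494026  0.75990154 -1.63775593] [-0.00665789 -0.04015617  0.01865697]
[[310.03572761 315.13837174]]
```

View pics/g5.png

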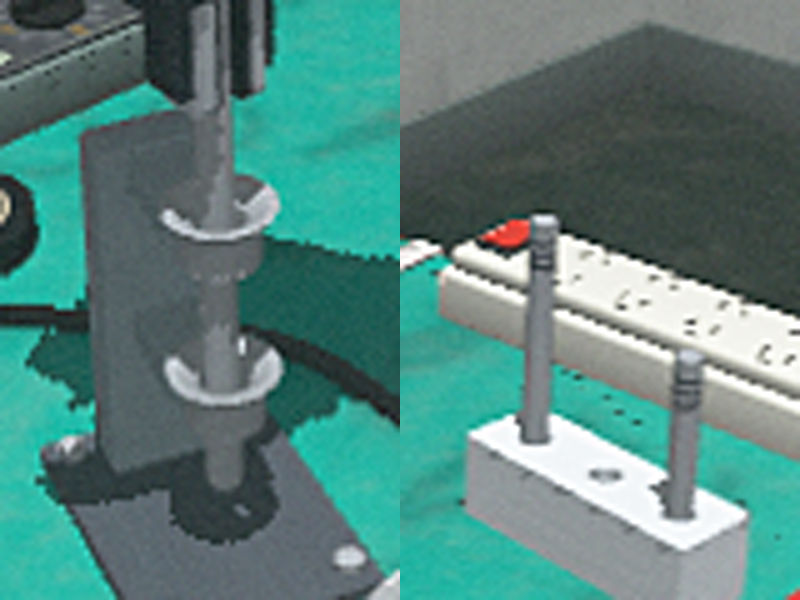

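The rod passes through both bushings. Its lower end is at (225,487) in the crop, below the lower bushing and at a height of about 36 mm. The contact force is near zero, and both short rods still stand at (540,330) and (685,430).

```bash
python3 -c "
from bench import r; print(r.hand_in())"
```

```text
the job is handed in; nothing more can be done
None
```

The job is handed in: the 200 mm rod is still gripped and spans both bushings, with its lower end about 36 mm above the bench (24 mm below the lower bushing) and almost no contact force, and the two shorter rods still stand in the rack; the clock read about 9.4 s.

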